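Zero the desk-light dimmer, then bring it up four clicks

ROBOT

A 6-joint arm with a two-finger parallel gripper is mounted at the origin on the work surface. World frame = base frame: x ahead of the robot, y to its left, z up, the work surface at z = 0. Lengths are in mm, angles in rad, forces in N, time in s.
With the tool pointing down it reaches from about 350 to 775 mm from the base axis. Payload 7.3 kg.
Tool frame: the origin (TCP) lies at the very end of the fingers, on their centre line; the grasp point (between the pads) lies 19 mm behind it (bot.grip_point_offset is the distance from the TCP to the grasp point, in mm); z points along the fingers, y is the line along which they close (so a half turn about z gives the same grasp; the last joint's range is limited). The gripper opens to 92 mm and grips with 3 to 60 N. Pads are 19 mm wide; open, the fingers measure 130 mm over their backs; the gripper's body (75 mm by 190 mm) begins 47 mm behind the grasp point.
Start: joints at [1.015, 0.342, 1.524, -0, 1.275, -0.146], TCP at [209.162, 481.556, 226.741] pointing down, gripper open.
Joint ranges: [-2.53, 2.53], [-0.77, 2.02], [0.04, 2.7], [-1, 4.14], [0.28, 2.66], [-3.11, 3.11]. Speed limits (rad/s): [2.57, 2.57, 3.14, 3.14, 3.14, 3.14].

INTERFACE

Orientations are given as [roll, pitch, yaw] about the fixed x, y, z axes, in that order (R = Rz(yaw) Ry(pitch) Rx(roll)).
In Python, from plant import bot gives the robot as it stands. The module is installed in compiled form; this text tells all that it offers.
- The arm moves only by the shell command python3 -m jog 'ROWS' [OPENING]. ROWS is JSON, a list of rows, each a list of 6 numbers: the shift along the tool's x, y, z in mm, then the turn, a rotation vector about the tool's x, y, z in rad. In form: [[dx, dy, dz, rx, ry, rz], ...]. A call has 1 to 12 rows; each row shifts and turns the commanded pose from where the row before left it, along the tool's axes as they then stand; what a row does not reach is not made up. A row lasts 1/10 s, in which the tool goes at most 50 mm and 8.59 degrees, less where a joint would pass 70% of its speed; a pose out of reach is approached as far as the arm can. A call with a gripper value outside its range is refused whole. OPENING is the opening in per cent of the stroke, from 0 (shut) to 100 (fully open), set as the call begins (- or left out, the last holds). The fingers move at their own pace and stop on an object; the grip force is fixed at half the most. Time passes only in rows, so rows that do not move let the fingers close. It gives the time, the measured TCP pose, the force, the opening and the grip force at its end, in the units of the state.
- bot.get_obs(): the state, without advancing time (a new reading comes with each control period).
- bot.capture(name): name is "side" or "top" or "wrist"; returns the picture (384x512x3 uint8, red, green, blue); there is no depth.
- bot.camera_model(name): a dict with "fx", "fy", "cx", "cy" (pixels), "position" and "orientation" of the camera in the world; the wrist camera has in their place "T_tool_cam" (4x4, takes a point from camera to tool coordinates, whose origin is the TCP and whose axes are the flange's). Camera axes: x right, y down, z forward; pixel columns grow to the right and rows downward; lengths in mm; the calibration is good to about 2 mm. A picture is of the moment at which its call begins: read the wrist's pose just before it. camera_model takes no time and is no camera call.
- bot.close_job(): hands the job in; it is judged then, once.
Trained networks look in the newest picture that a camera, given by its name, has taken for a name from the list of things; names that differ only in an ending like _2 or _b are one class to them, and where a whole thing is asked for, a point or a joint stands for the part that bears it (a point fixed in the world has none). Each returns a list of dicts, best first, with "p" (0 to 1); they miss things now and then, are a little off and sometimes report something else, mostly with a low value. They report only what shows in the picture. A call takes as long as a camera call. They do not tell look-alikes from the thing itself.
- bot.outline_of(target, camera): "mask" (384x512 bool, what is visible of it) and "pixel" ([column, row] in pixels, amid what is visible of it).
The state is a dict: "time": time; "joint_positions": joint angles; "dq": joint speeds; "tau": joint torques, N m; "tool_pos": TCP position; "tcp_rot": TCP orientation; "contact_force": force on the tool from outside, world axes, zero at the start; "moment": the same for the moment, N m; "grip_width": finger opening in mm; "finger_force": force on a finger pad.
Only numpy, scipy, OpenCV 4.12 (cv2) and the standard library are available. Lean on these libraries where they do the work, as an engineer would, in place of code of your own. Each camera call takes 0.05 s, during which the arm holds its last target. There are 200 camera calls.

TASK

Roll the dimmer's thumbwheel down until it meets its stop (pointer on the first tick), then roll it up four clicks from there, so that it rests in that notch with the pointer on the fourth tick after the first. Press gently, take your finger off when done, and leave the mug, the potted succulent and the earbud case where they are.

Things in the scene. Friction and masses are not known exactly. Their poses are not given: they have to be found in the camera images.
- dimmer: Desk-light dimmer: black plastic box, 120 mm (its x) by 170 mm (its y) by 50 mm high, fixed to the desk; yaw differs each time. Origin: centre of its underside, z up. On its top, towards -x, a knurled steel thumbwheel stands out; towards +x a scale runs along y under a clear cover, 10 mm above the top.
- wheel_top (a point): Top of the thumbwheel when not pressed, 62 mm above the desk, 12 mm above the box; axes as the dimmer's. Wheel: 50 mm diameter, 18 mm wide, axle along the dimmer's x, 25 mm below this point. Roll it by pressing a fingertip on it and dragging along the dimmer's y. It is sprung: sinks from about 1 N on, 1 mm per 1.2 N, at most 6 mm (8 N), then it is hard.
- wheel (a joint): Turn of the thumbwheel, rad. 0 = off, at the lower stop; grows when its top is dragged towards the dimmer's +y. One click (notch to notch) = 18 degrees = 0.314 rad = 7.85 mm along the rim; ten in all. Starts five to nine clicks up, maybe part-way between notches. Notches resist with up to about 3 N at the rim: pressed with 5 to 7 N it rolls, lighter it slips; let go after a roll, it snaps into the nearest.
- pointer_tip (a point): Tip of the small steel pointer under the clear cover (it sinks with the wheel while that is pressed). It moves along the dimmer's y with the wheel, 7.85 mm per click, the same way and as far as the wheel's top.
- tick_0 (a point): Foot of the first tick (a long one, at the -y end of the scale): off. Eleven ticks stand 7.85 mm apart along the dimmer's y; the first, sixth and last are long (16 mm), the others short (9 mm). Same height as the top of the box; fixed to the dimmer.
- tick_4 (a point): The same point at the fourth tick after the first (the fifth of the row), 31.4 mm from it towards the dimmer's +y.
- mug_mid (a point): White mug, loose, 80 mm in diameter, 92 mm high, with a handle; this point is its centre, half-way up. Bystander.
- succulent_mid (a point): Small potted succulent, loose: white pot, 68 mm across the rim and 65 mm high, leaves up to 110 mm; this point is the centre of the pot. Bystander.
- earbud_case_mid (a point): White earbud case, loose, 47 x 60 x 22 mm with round edges; this point is its centre. Bystander.
Things that resemble listed ones, but are neither listed nor needed, are in the scene too. What is shaped like the dimmer but blue is not meant.

How it is judged (in metres and radians):
On the way:
1. the wheel is rolled down to its off stop (pointer on the first tick) (value of joint wheel below 0.1 rad), for 0.2 s.
At the end, for the whole second after the job is handed in: After having been at the off stop (below 0.1 rad for 0.2 s), the wheel rests in the fourth notch: 1.257 rad within 0.137 rad, not turning (below 0.2 rad/s) (value of joint wheel between 1.12 and 1.4 rad and velocity of joint wheel between -0.2 and 0.2 rad/s); the robot touches nothing.
It fails at once if the dimmer is pressed harder than 25 N (contact force between any of the fingers, the arm and dimmer above 25 N).
It fails at once if a bystander is pushed more than 20 mm (distance of any of mug_mid, succulent_mid, earbud_case_mid from where it was at the start of the episode above 0.02 m).
It also fails if it takes over 61 s, if anything falls off the work surface, if the arm or the gripper's body presses on something with over 40 N, if the wrist force passes 120 N, or if a joint passes its speed limit or range.

## Working session

There is one attempt and no reset: what is moved stays moved. The work goes in short steps, Python scripts to look and compute and a shell command to move; the robot and the scene stay as the last step left them, time stands still between calls to the robot, and variables do not carry over. Pictures are saved under pics/ and viewed, at most 10 in all, crops included, and the job is handed in when it is done.

```bash
mkdir -p pics; cat > h.py <<'E'
import numpy as np, cv2
from scipy.spatial.transform import Rotation as R
from plant import bot
def cam(name):
    m=bot.camera_model(name)
    K=np.array([[m['fx'],0,m['cx']],[0,m['fy'],m['cy']],[0,0,1]])
    if name=='wrist':
        o=bot.get_obs(); T=np.eye(4); T[:3,:3]=R.from_euler('xyz',o['tcp_rot']).as_matrix(); T[:3,3]=o['tool_pos']
        W=T@np.array(m['T_tool_cam']); return K,W[:3,:3],W[:3,3]
    o=np.array(m['orientation']); 
    Rm=o if o.shape==(3,3) else R.from_euler('xyz',o).as_matrix()
    return K,Rm,np.array(m['position'])
def toplane(c,uv,z):
    K,Rm,p=c; d=Rm@np.linalg.inv(K)@np.array([uv[0],uv[1],1.]); return p+d*(z-p[2])/d[2]
def proj(c,P):
    K,Rm,p=c; q=K@(Rm.T@(np.array(P)-p)); return q[:2]/q[2]
E
python3 - <<'E'
from h import *
print(bot.get_obs())
for n in ('top','side'):
    im=bot.capture(n); cv2.imwrite(f'pics/{n}0.png',im[:,:,::-1]); print(n,bot.camera_model(n))
    for t in ('dimmer','wheel_top','pointer_tip','mug_mid','succulent_mid','earbud_case_mid'):
        print(t,[(round(d['p'],2),np.round(d['pixel']),int(d['mask'].sum()), np.round(toplane(cam(n),d['pixel'],50))) for d in bot.outline_of(t,n)])
print(bot.camera_model('wrist'))
a=cv2.imread('pics/top0.png')
E
```

```text
{'time': 0.0, 'joint_positions': array([ 1.01501144e+00,  3.42679050e-01,  1.52505380e+00, -2.74591384e-05,
        1.27540417e+00, -1.45973003e-01]), 'dq': array([ 4.29988202e-04, -1.02399496e-03, -1.75988110e-03, -1.01318513e-03,
        7.68553116e-04, -7.70469922e-05]), 'tau': array([-8.71980683e-04, -4.31236231e+01, -2.44224018e+01,  7.18108658e-02,
        5.59470069e-02, -1.84706341e-04]), 'tool_pos': array([208.92546312, 481.17154418, 226.05480231]), 'tcp_rot': array([-3.14006089e+00, -1.98657528e-04,  2.73178863e+00]), 'contact_force': array([ 0.25370691, -1.44197795, -0.39489149]), 'moment': array([ 0.01043117, -0.0311292 ,  0.03288714]), 'finger_force': 0.0, 'grip_width': 91.83262369863104}
top {'fx': 431.7844024506061, 'fy': 431.7844024506061, 'cx': 256.2420505700982, 'cy': 189.62724135241893, 'position': array([363.41362613,  31.56817589, 957.61176722]), 'orientation': array([-2.94703905,  0.04257197, -1.59516262])}
dimmer [(0.74, array([257., 272.]), 4822, array([371.,  68.,  50.])), (0.61, array([369., 260.]), 5051, array([ 387., -163.,   50.])), (0.56, array([296., 16
[... 1053 characters left out ...]
inter_tip []
mug_mid [(0.91, array([326., 292.]), 3424, array([ 633., -209.,   50.]))]
succulent_mid [(0.98, array([271., 170.]), 1053, array([565., 187.,  50.]))]
earbud_case_mid [(0.63, array([355., 239.]), 557, array([709., -76.,  50.]))]
{'fx': 287.65371425542685, 'fy': 287.65371425542685, 'cx': 257.4289158041692, 'cy': 192.5932001947079, 'T_tool_cam': array([[-6.00089889e-04, -9.59324041e-01, -2.82306616e-01,
         7.52185485e+01],
       [ 9.99999816e-01, -5.51984226e-04, -2.49934066e-04,
        -8.82551812e-03],
       [ 8.39389590e-05, -2.82306714e-01,  9.59324196e-01,
        -1.58498472e+02],
       [ 0.00000000e+00,  0.00000000e+00,  0.00000000e+00,
         1.00000000e+00]])}
```

View pics/top0.png

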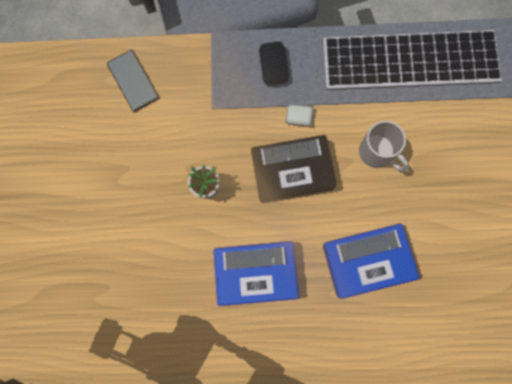

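The top view shows three boxes: two blue decoys below, at (257,272) and (370,262), and the black dimmer at (295,168). Its scale is on the far side (+x) and its wheel plate is at (295,177). The mug is at (385,146), the earbud case at (299,115) and the succulent at (204,181).

```bash
python3 - <<'E'
from h import *
im=cv2.imread('pics/top0.png'); c=cam('top')
# black pixels around dimmer
bot.capture('top')
ds=bot.outline_of('dimmer','top'); d=min(ds,key=lambda d:abs(d['pixel'][0]-295)+abs(d['pixel'][1]-168))
cn=cv2.findContours(d['mask'].astype('uint8'),0,1)[0]; k=max(cn,key=cv2.contourArea).reshape(-1,2)
P=np.array([toplane(c,p,50)[:2] for p in k],dtype=np.float32)
print(cv2.minAreaRect(P), cv2.boxPoints(cv2.minAreaRect(P)))
# white plate
hsv=cv2.cvtColor(im,cv2.COLOR_BGR2HSV); w=((hsv[...,1]<60)&(hsv[...,2]>150)).astype('uint8'); w[:160]=0;w[195:]=0;w[:,:270]=0;w[:,320:]=0
q=np.argwhere(w)[:,::-1]
P=np.array([toplane(c,p,50)[:2] for p in q],dtype=np.float32); print('plate',cv2.minAreaRect(P))
o=bot.get_obs(); print(o['tool_pos'])
s=cv2.resize(im[120:210,230:350],None,fx=6,fy=6,interpolation=3); cv2.imwrite('pics/topc.png',s)
E
```

```text
((588.9856567382812, -15.015724182128906), (127.82975769042969, 169.01531982421875), 8.10584831237793) [[ 513.7936     59.635498]
 [ 537.6251   -107.69124 ]
 [ 664.17773   -89.66695 ]
 [ 640.3462     77.65979 ]]
plate ((568.9066772460938, -18.130020141601562), (35.30646514892578, 65.47779083251953), 8.162788391113281)
[209.16870064 481.55592197 226.75277833]
```

View pics/topc.png

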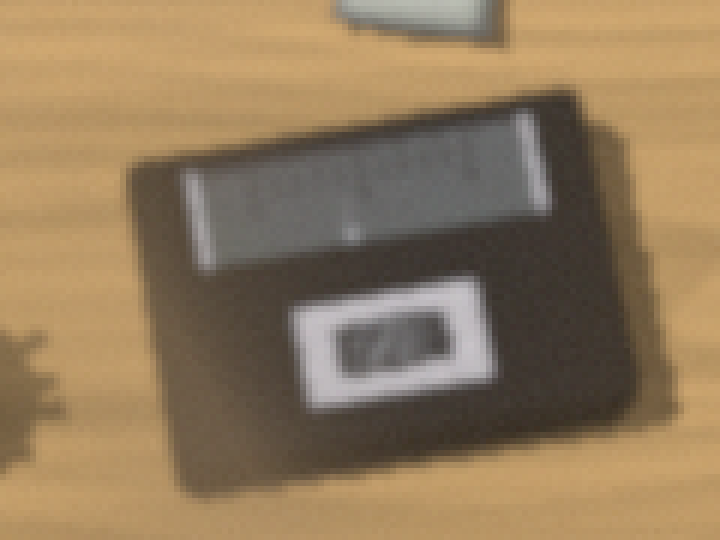

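```bash
python3 -m jog '[[0,0,0,0,0,-0.138],[0,0,0,0,0,-0.138],[0,0,0,0,0,-0.138],[0,0,0,0,0,-0.137],[-20,-39,0,0,0,0],[-20,-39,0,0,0,0],[-20,-39,0,0,0,0],[-20,-39,0,0,0,0],[-20,-39,0,0,0,0],[-20,-39,0,0,0,0],[-20,-39,0,0,0,0],[-20,-39,0,0,0,0]]' 0
python3 -m jog '[[-20,-39,0,0,0,0],[-20,-39,0,0,0,0],[-20,-39,0,0,0,0],[-20,-39,0,0,0,0],[-20,-39,0,0,0,0],[-20,-39,0,0,0,0],[-5,0,40,0,0,0],[0,0,36,0,0,0],[0,0,0,0,0,0],[0,0,0,0,0,0],[0,0,0,0,0,0]]'
python3 - <<'E'
from h import *
o=bot.get_obs(); print(o); c=cam('wrist')
im=bot.capture('wrist'); cv2.imwrite('pics/w1.png',im[:,:,::-1])
ct=cam('top')
for t in ('wheel_top','pointer_tip'):
  print(t,[(round(d['p'],2),np.round(d['pixel']),int(d['mask'].sum())) for d in bot.outline_of(t,'wrist')])
print(proj(c,[570,-18,50]),proj(c,o['tool_pos']))
E
```

```text
time: 2.0
tool_pos: [412.3, 193.6, 227.0]
tcp_rot: [3.141, 0.001, -3.0]
contact_force: [1.1, 0.6, 0.3]
grip_width: 2.0
finger_force: 0.0
time: 3.1
tool_pos: [569.3, -18.8, 153.0]
tcp_rot: [-3.141, 0.004, -3.0]
contact_force: [-0.3, 0.1, -0.9]
grip_width: 0.8
finger_force: 0.0
{'time': 3.1, 'joint_positions': array([-1.67578828e-01,  4.86927488e-01,  1.50981642e+00,  8.18516528e-05,
        1.14112629e+00, -1.88009872e+00]), 'dq': array([ 0.00204243, -0.01072784,  0.00057117, -0.00044096, -0.00528145,
       -0.00177557]), 'tau': array([-1.66835580e-01, -4.75344837e+01, -2.21609885e+01, -6.05232082e-02,
        8.81102867e-02,  2.98944778e-04]), 'tool_pos': array([569.34942043, -18.80472681, 152.99824138]), 'tcp_rot': array([-3.14053055,  0.0035685 , -2.99990115]), 'contact_force': array([-0.27641471,  0.13432804, -0.85130639]), 'moment': array([ 0.00628569, -0.04776126, -0.00536747]), 'finger_force': 0.0, 'grip_width': 0.8305991690946632}
wheel_top [(0.88, array([258., 187.]), 14765), (0.72, array([402.,  26.]), 11326), (0.58, array([108.,  16.]), 7960)]
pointer_tip []
[258.93742804 191.40531725] [258.34313165 238.33606043]
```

View pics/w1.png

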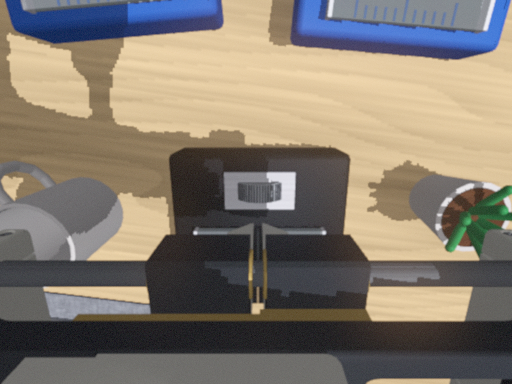

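The wrist view shows the dimmer upright in the frame: plate corners about (224,172) and (296,209), the wheel at (260,190), and the closed fingertips at (258,235) over the scale edge. The axes are aligned. I'll compute the wheel position next.

```bash
python3 - <<'E'
from h import *
c=cam('wrist'); o=bot.get_obs(); p=o['tool_pos']; Rt=R.from_euler('xyz',o['tcp_rot']).as_matrix()
im=cv2.imread('pics/w1.png'); g=im.min(2)
w=np.zeros_like(g); w[165:215,215:305]=(g[165:215,215:305]>150); q=np.argwhere(w)[:,::-1]
P=np.array([toplane(c,u,50)[:2] for u in q],dtype=np.float32); r=cv2.minAreaRect(P); print('plate',r)
for uv in ((260,190),(238,190),(282,190)):
  print(toplane(c,uv,60))
W=np.array([*r[0],62]); print('tool-frame offset',Rt.T@(W-p))
E
```

```text
plate ((566.1589965820312, 1.9702281951904297), (36.384742736816406, 27.384281158447266), 8.117021560668945)
[565.20309132 -17.66117495  60.        ]
[568.02031811 -37.43046106  60.        ]
[562.38658069   2.10308577  60.        ]
tool-frame offset [ 0.21394873 21.02663246 90.62625997]
```

```bash
python3 -m jog '[[2.5,10,30,0,0,0],[0,0,40,0,0,0],[0,0,18,0,0,0],[0,0,0,0,0,0],[0,0,0,0,0,0]]'; python3 -m jog '[[0,0,2,0,0,0],[0,0,2,0,0,0],[0,0,0,0,0,0],[0,0,0,0,0,0]]';  python3 -m jog '[[0,0,1,0,0,0],[0,0,1,0,0,0],[0,0,0,0,0,0],[0,0,0,0,0,0]]'
```

```text
time: 3.75
tool_pos: [565.0, -9.4, 63.9]
tcp_rot: [-3.141, 0.002, -3.0]
contact_force: [0.2, -0.1, 0.5]
grip_width: 0.6
finger_force: 0.0
time: 4.15
tool_pos: [565.3, -9.5, 59.7]
tcp_rot: [-3.141, 0.003, -3.0]
contact_force: [1.4, -0.7, 2.4]
grip_width: 0.8
finger_force: 1.5
time: 4.55
tool_pos: [565.2, -9.4, 57.3]
tcp_rot: [-3.141, 0.002, -3.0]
contact_force: [3.1, 0.5, 5.8]
grip_width: 0.4
finger_force: 2.8
```

```bash
python3 -m jog '[[0,-2.5,0,0,0,0],[0,-2.5,0,0,0,0],[0,-2.5,0,0,0,0],[0,-2.5,0,0,0,0]]'; python3 -m jog '[[0,-2.5,0,0,0,0],[0,-2.5,0,0,0,0],[0,-2.5,0,0,0,0],[0,-2.5,0,0,0,0]]'; python3 -m jog '[[0,0,-4,0,0,0],[0,0,-10,0,0,0],[0,20,0,0,0,0],[-40,0,-20,0,0,0],[-30,0,-10,0,0,0],[0,0,0,0,0,0],[0,0,0,0,0,0]]'; python3 - <<'E'
from h import *
im=bot.capture('wrist'); cv2.imwrite('pics/w2.png',im[:,:,::-1])
E
```

```text
time: 4.95
tool_pos: [566.6, -19.0, 57.4]
tcp_rot: [3.141, 0.002, -3.0]
contact_force: [2.5, 2.7, 7.4]
grip_width: -0.1
finger_force: 3.2
time: 5.35
tool_pos: [567.9, -29.2, 57.2]
tcp_rot: [-3.141, 0.002, -3.0]
contact_force: [3.0, -0.2, 3.8]
grip_width: 0.5
finger_force: 2.3
time: 6.05
tool_pos: [632.5, 0.9, 100.2]
tcp_rot: [3.141, -0.003, -3.0]
contact_force: [-1.0, -0.3, 0.0]
grip_width: 0.4
finger_force: 0.0
```

View pics/w2.png

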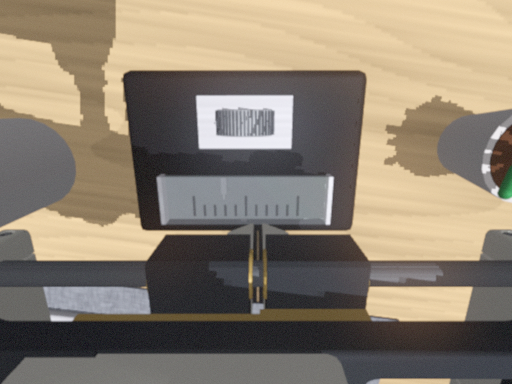

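Tick 0 is at column 194, tick 10 at 297, and the pointer at (222,187), so the wheel rests at about notch 3 and rolls well. Two more strokes will take it to the stop.

```bash
python3 -m jog '[[35,0,0,0,0,0],[35,0,10,0,0,0],[0,0,25,0,0,0],[0,0,5,0,0,0],[0,0,4,0,0,0],[0,0,0,0,0,0],[0,-2.5,-0.3,0,0,0],[0,-2.5,-0.3,0,0,0],[0,-2.5,0,0,0,0],[0,-2.5,0,0,0,0],[0,-2.5,0.2,0,0,0],[0,-2.5,0.4,0,0,0]]'; python3 -m jog '[[0,-2.5,0.4,0,0,0],[0,0,0,0,0,0],[0,0,-4,0,0,0],[0,0,-8,0,0,0],[0,17.5,0,0,0,0],[0,0,5,0,0,0],[0,0,4,0,0,0],[0,0,2.6,0,0,0],[0,0,0,0,0,0]]';  python3 -m jog '[[0,-2.5,-0.3,0,0,0],[0,-2.5,-0.3,0,0,0],[0,-2.5,0,0,0,0],[0,-2.5,0,0,0,0],[0,-2.5,0.2,0,0,0],[0,-2.5,0.4,0,0,0],[0,-2.5,0.4,0,0,0]]'; python3 -m jog '[[0,0,0,0,0,0],[0,0,0,0,0,0],[0,0,-4,0,0,0],[0,0,-10,0,0,0],[0,8,0,0,0,0],[-40,0,-20,0,0,0],[-30,0,-10,0,0,0],[0,0,0,0,0,0],[0,0,0,0,0,0]]'; python3 - <<'E'
from h import *
im=bot.capture('wrist'); cv2.imwrite('pics/w3.png',im[:,:,::-1])
E
```

```text
time: 7.3
tool_pos: [566.1, -24.4, 57.6]
tcp_rot: [-3.142, -0.001, -3.0]
contact_force: [-5.4, -0.4, 5.7]
grip_width: 0.3
finger_force: 2.9
time: 8.2
tool_pos: [564.5, -8.7, 56.6]
tcp_rot: [3.141, 0.0, -3.0]
contact_force: [-0.2, 4.4, 7.0]
grip_width: 0.6
finger_force: 3.6
time: 8.9
tool_pos: [567.0, -26.0, 56.6]
tcp_rot: [3.14, 0.001, -3.001]
contact_force: [-1.6, 4.0, 6.5]
grip_width: 0.5
finger_force: 2.9
time: 9.8
tool_pos: [634.3, -8.5, 99.5]
tcp_rot: [3.141, -0.002, -3.0]
contact_force: [-0.1, 0.5, -0.0]
grip_width: 0.4
finger_force: 0.0
```

View pics/w3.png

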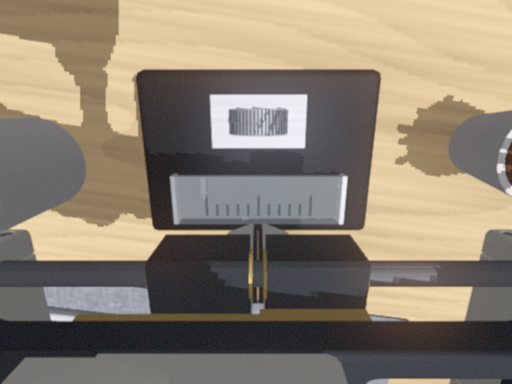

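Tick 0 is at column 207 and the pointer appears just above it at about (205,187). I'll check a zoomed crop.

```bash
python3 - <<'E'
import cv2
a=cv2.imread('pics/w2.png')[170:230,155:335]; b=cv2.imread('pics/w3.png')[170:230,168:348]
cv2.imwrite('pics/c3.png',cv2.resize(cv2.convertScaleAbs(cv2.vconcat([a,b]),alpha=1.4),None,fx=4.4,fy=4.4,interpolation=3))
E
```

```text
(no output)
```

View pics/c3.png

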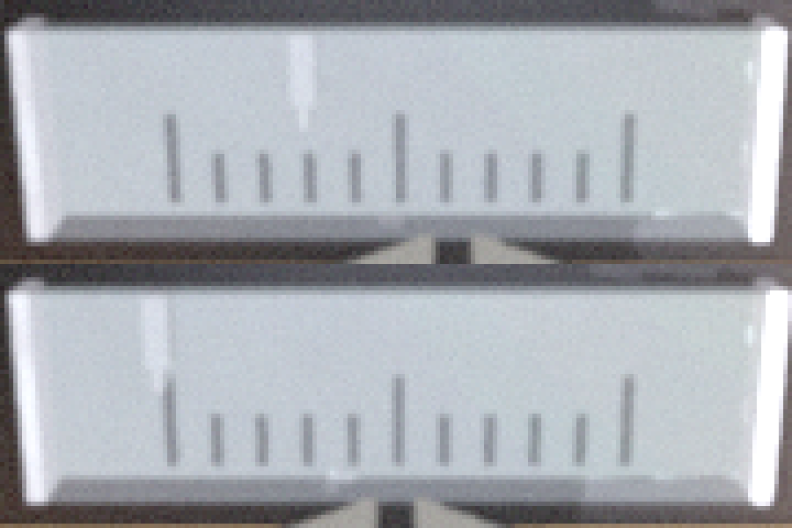

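The pointer has moved from tick 3 (upper crop) to tick 0 (lower crop, pointer at column 157 against the tick at 168), so the wheel is at the stop and released. Next I'll roll up two clicks.

```bash
python3 -m jog '[[35,-7,0,0,0,0],[35,0,10,0,0,0],[0,0,23,0,0,0],[0,0,5,0,0,0],[0,0,3,0,0,0],[0,0,2,0,0,0],[0,0,0,0,0,0]]'; python3 -m jog '[[0,2,-0.3,0,0,0],[0,2,-0.3,0,0,0],[0,2,0,0,0,0],[0,2,0,0,0,0],[0,2,0,0,0,0],[0,2,0,0,0,0],[0,2,0.3,0,0,0],[0,2,0.3,0,0,0],[0,0,0,0,0,0]]'; python3 -m jog '[[0,0,-4,0,0,0],[0,0,-10,0,0,0],[0,-8,0,0,0,0],[-40,0,-20,0,0,0],[-30,0,-10,0,0,0],[0,0,0,0,0,0],[0,0,0,0,0,0]]'; python3 - <<'E'
from h import *
im=bot.capture('wrist'); cv2.imwrite('pics/w4.png',im[:,:,::-1])
cv2.imwrite('pics/c4.png',cv2.resize(cv2.convertScaleAbs(im[165:235,150:360,::-1],alpha=1.4),None,fx=3.8,fy=3.8,interpolation=3))
E
```

```text
time: 10.55
tool_pos: [566.3, -25.7, 57.7]
tcp_rot: [-3.142, -0.001, -3.0]
contact_force: [-4.6, -1.4, 4.7]
grip_width: 0.3
finger_force: 2.7
time: 11.45
tool_pos: [564.8, -9.2, 57.8]
tcp_rot: [3.141, 0.001, -3.0]
contact_force: [-3.2, 0.5, 4.4]
grip_width: 0.5
finger_force: 2.6
time: 12.15
tool_pos: [634.8, -8.2, 100.9]
tcp_rot: [3.141, -0.0, -3.0]
contact_force: [-1.0, -1.2, -0.8]
grip_width: 0.4
finger_force: 0.0
```

View pics/c4.png

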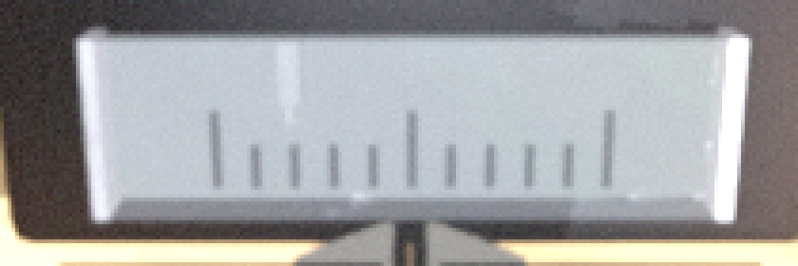

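The pointer at column 289 lines up with tick 2 at 294, so exactly two clicks. I'll repeat the same stroke, pressing 1 mm deeper.

```bash
python3 -m jog '[[35,-8,0,0,0,0],[35,0,10,0,0,0],[0,0,24,0,0,0],[0,0,5,0,0,0],[0,0,3,0,0,0],[0,0,2.5,0,0,0],[0,0,0,0,0,0]]'; python3 -m jog '[[0,2,-0.3,0,0,0],[0,2,-0.3,0,0,0],[0,2,0,0,0,0],[0,2,0,0,0,0],[0,2,0,0,0,0],[0,2,0,0,0,0],[0,2,0.3,0,0,0],[0,2,0.3,0,0,0],[0,0,0,0,0,0]]'; python3 -m jog '[[0,0,-4,0,0,0],[0,0,-10,0,0,0],[0,-8,0,0,0,0],[-40,0,-20,0,0,0],[-30,0,-10,0,0,0],[0,0,0,0,0,0],[0,0,0,0,0,0]]'; python3 - <<'E'
from h import *
im=bot.capture('wrist'); cv2.imwrite('pics/w5.png',im[:,:,::-1])
cv2.imwrite('pics/c5.png',cv2.resize(cv2.convertScaleAbs(im[165:235,150:360,::-1],alpha=1.4),None,fx=3.8,fy=3.8,interpolation=3))
E
```

```text
time: 12.9
tool_pos: [566.4, -25.8, 57.3]
tcp_rot: [-3.141, -0.001, -3.0]
contact_force: [-5.8, -1.6, 6.6]
grip_width: 0.3
finger_force: 2.9
time: 13.8
tool_pos: [564.8, -9.6, 57.7]
tcp_rot: [-3.141, 0.001, -3.0]
contact_force: [-3.6, 0.2, 5.9]
grip_width: 0.3
finger_force: 2.6
time: 14.5
tool_pos: [634.8, -8.3, 100.5]
tcp_rot: [-3.142, -0.0, -3.0]
contact_force: [-0.8, -0.3, -0.9]
grip_width: 0.2
finger_force: 0.0
```

View pics/c5.png

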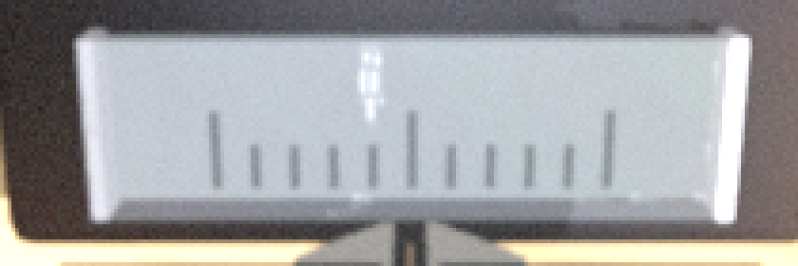

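The pointer tip at column 371 sits over tick 4 at 373. The finger is 100 mm above the desk and touching nothing, so I'm handing the job in.

```bash
python3 -c "
from plant import bot
print(bot.close_job())"
```

```text
the job is handed in; nothing more can be done
None
```

I rolled the wheel down to its off stop, then up four clicks. In the last picture the pointer is on the fourth tick after the first and the finger is clear of the dimmer. Press force read at most about 7.4 N vertically, and the job was handed in at about 14.5 s, with no verdict shown.

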